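Unpack the delivery: fold the carton's flaps back and hold the loaded tray level

TASK

A delivery carton stands on the bench with its two long top flaps half raised. Fold both flaps well back to the outside, then take the blue tray inside by its bar handle, lift it out with its three pieces still in it, and finish holding it still and level over the carton, its underside at least 5 cm above the carton's top edges, so that I can take it from you: do not put it down or let go. Do not tip the tray on the way, and leave the other things on the bench where they are.

Things in the scene. Friction and masses are not known exactly. Their poses are not given: they have to be found in the camera images.
- carton: brown cardboard shipping carton, open at the top, 138 x 208 mm outside (x by y of its frame), 86 mm high, board 4 mm thick, inside 130 x 200 mm. It does not move. Origin: centre of its underside; z up; y runs along the long walls. The short end flaps are already folded down outside the two ends (at +y and -y, sticking out 16 mm). The two long flaps are hinged on the top edges of the long walls.
- flap_near (a joint): angle of the flap hinged on the carton's -x wall, the long wall nearer the robot: 0 closed (level over the carton), 1.57 upright, 3.14 level outward, stop at 3.5. At the start it is half raised, 0.8 to 1.2. Card 66 mm from hinge to free edge, 204 mm along the hinge, 3 mm thick; the crease is stiff: the flap stays at any angle where it is left, and turns with under 0.5 N at its free edge.
- flap_far (a joint): the same for the flap hinged on the carton's +x wall, away from the robot; it swings the other way, also outward with growing angle. Between the free edges of the half-raised flaps there is an open gap of 40 mm or more in the middle, above the tray's handle.
- flap_near_edge (a point): middle of the free edge of the near flap; its x points from the hinge to the free edge
- flap_far_edge (a point): middle of the free edge of the far flap; here -x points from the hinge to the free edge
- flap_near_hinge (a point): middle of the near flap's hinge line, 67 mm from the carton's middle, 86 mm above the bench; the hinge line runs along the carton's y
- flap_far_hinge (a point): middle of the far flap's hinge line, 67 mm from the carton's middle, 86 mm above the bench
- tray: blue plastic carry tray standing on the carton's 4 mm floor with 7 mm of play all round: 116 x 186 mm (x by y), walls 28 mm high, four bins (two by two), about 0.22 kg empty, 0.35 to 0.5 kg loaded. Origin: centre of its underside; z up, y along the handle.
- tray_grip (a point): middle of the tray's handle: a straight bar with flat sides, 14 mm wide (x), 14 mm high and 124 mm long (along the tray's y); its middle is 65 mm above the tray's underside (top at 72 mm), with 30 mm of free height under it. Axes as the tray's. Fingers reach down on both sides of it inside the carton; the flaps must be back far enough for the gripper's body.
- tin: flat round tin, 47 mm across, 14 mm high, about 0.11 kg, lying in one of the tray's bins; origin: centre of its underside
- loupe: black eye loupe, 37 mm across, 28 mm high, about 0.03 kg, in one of the tray's bins; origin: centre of its underside
- rouge_carton: small grey carton, 23 x 56 x 19 mm, about 0.06 kg, in one of the tray's bins; origin: centre of its underside
- mug: bystander: white mug with blue spots, 93 mm high, on the right-hand bench; origin: centre of its underside
- flux_bottle: bystander: brown dropper bottle, 33 mm across, 102 mm high, on the right edge of the dark soldering tile to the left; origin: centre of its underside
- pliers: bystander: red-handled pliers lying flat, 160 x 52 x 13 mm, at the front edge of the bench; origin: centre of the underside
- spirit_lamp: bystander: glass spirit lamp with a brass cap, 63 mm across, 85 mm high, on the dark soldering tile to the left; origin: centre of its underside
- tape_roll: bystander: roll of masking tape lying flat, 100 mm across, 25 mm high, on the right-hand bench; origin: centre of its underside
Mind the look-alikes: they are no part of the job. Leave any green or red look-alike of the tin alone.

How it is judged:
On the way:
1. both long flaps are folded well back past upright (beyond 120 degrees) while the tray still stands in the carton (value of joint each of flap_near, flap_far above 2.1 rad and height (world z) of tray below 0.012 m), for 0.2 s.
At the end, for the whole second after the job is handed in: Fingers hold the tray level (under 0.1 rad) and still (20 mm/s, 0.1 rad/s), underside over 45 mm above the carton's top edges, middle within 60 mm of the carton's, touching neither carton nor flaps; tin, loupe and small grey carton lie in it; both flaps still beyond 2.1 rad (value of joint each of flap_near, flap_far above 2.1 rad and height (world z) of tray above 0.131 m and horizontal distance between tray and carton below 0.06 m and angle between tray's own z axis and vertical below 0.1 rad and linear speed of tray below 0.02 m/s and angular speed of tray below 0.1 rad/s and contact force between tray and the fingers above 1 N and contact force between tray and carton below 0.1 N and z of tin in the frame of tray between -0.005 and 0.02 m and x of tin in the frame of tray between -0.056 and 0.056 m and y of tin in the frame of tray between -0.091 and 0.091 m and z of loupe in the frame of tray between -0.005 and 0.02 m and x of loupe in the frame of tray between -0.056 and 0.056 m and y of loupe in the frame of tray between -0.091 and 0.091 m and z of rouge_carton in the frame of tray between -0.005 and 0.02 m and x of rouge_carton in the frame of tray between -0.056 and 0.056 m and y of rouge_carton in the frame of tray between -0.091 and 0.091 m); the arm keeps its last pose, push and grip.
It fails at once if the tray is tipped by more than 0.3 rad (angle between tray's own z axis and vertical above 0.3 rad).
It fails at once if another thing on the bench is moved by more than 25 mm (distance of any of mug, flux_bottle, pliers, spirit_lamp, tape_roll from where it was at the start of the episode above 0.025 m).
It also fails if it takes over 54 s, if anything falls off the work surface, if the arm or the gripper's body presses on something with over 40 N, if the wrist force passes 120 N, or if a joint passes its speed limit or range.

ROBOT

A 7-joint arm with a two-finger parallel gripper is mounted at the origin on a cart in front of the work surface, level with it; the furniture and walls round the work are solid. World frame = base frame: x ahead of the robot, y to its left, z up, the work surface at z = 0. Lengths are in m, angles in rad, forces in N, time in s.
With the tool pointing down it reaches from about 0.4 to 0.85 m from the base axis. Payload 4.5 kg.
Tool frame: the origin (TCP) lies midway between the tips of the shut fingers; the grasp point (between the pads) lies r.grip_point_offset behind it (r.grip_point_offset is the distance from the TCP to the grasp point, in m); z points along the fingers, y is the line along which they close (so a half turn about z gives the same grasp; the last joint's range is limited). The gripper opens to 88 mm and grips with 3 to 60 N. Pads are 18 mm wide; open, the fingers measure 123 mm over their backs; the gripper's body (75 mm by 187 mm) begins 45 mm behind the grasp point.
Start: joints at [1.377, 0.689, -0.195, 1.565, 0.157, 0.902, -0.215], TCP at [0.141, -0.609, 0.239] pointing down, gripper open.
Joint ranges: [-3.01, 3.01], [-0.46, 2.08], [-1.47, 1.51], [0.13, 2.56], [-1, 4.14], [0.04, 2.09], [-2.66, 2.66]. Speed limits (rad/s): [2.57, 2.57, 3.14, 3.14, 3.14, 3.14, 3.14].

INTERFACE

Orientations are given as a unit quaternion [x, y, z, w].
In Python, from plant import r gives the robot as it stands.
- The arm moves only by the shell command python3 -m jog 'ROWS' [FORCE]. ROWS is JSON, a list of rows, each an object of numbers: "wx", "wy", "wz": the turn, a rotation vector about the world's x, y, z as a fraction of full scale; "dx", "dy", "dz": the shift along the world's x, y, z as a fraction of full scale; "hand": the closure, from 0 (fully open) to 1 (shut). In form: [{"wx": .., "wy": .., "wz": .., "dx": .., "dy": .., "dz": .., "hand": ..}, ...]. A call has 1 to 5 rows; each row shifts and turns the commanded pose from where the row before left it; what a row does not reach is not made up. Full scale, the value 1, is 0.25 m for a shift and 2 rad for a turn. A row lasts 1/12 s, in which the tool goes at most 41.7 mm and 7.16 degrees, less where a joint would pass 70% of its speed; a pose out of reach is approached as far as the arm can. A call with a number of a shift or a turn outside -1 to 1 is refused whole. A call with a gripper value outside its range is refused whole. The fingers move at their own pace and stop on an object; FORCE is the grip in N (left out, the last holds). Time passes only in rows, so rows that do not move let the fingers close. It gives the time, the measured TCP pose, the force, the opening and the grip force at its end, in the units of the state.
- r.get_state(): the state, without advancing time (a new reading comes with each control period).
- r.snapshot(name): name is "side" or "top" or "wrist"; returns the picture (420x560x3 uint8, red, green, blue); there is no depth.
- r.camera_info(name): a dict with "mtx" (3x3 intrinsics, pixels), "k1" (the pictures are not rectified: a ray, as slopes to the right and down, at radius r is drawn at 1 + k1 r^2 times it, then the intrinsics apply), "R" (3x3) and "t" (3): a world point X has camera coordinates R X + t. Camera axes: x right, y down, z forward; pixel columns grow to the right and rows downward; lengths in m; the calibration is good to about 2 mm. A picture is of the moment at which its call begins: read the wrist's pose just before it. camera_info takes no time and is no camera call; for the wrist camera it gives the pose at the moment of the call.
- r.finish_job(): hands the job in; it is judged then, once.
Trained networks look in the newest picture that a camera, given by its name, has taken for a name from the list of things; names that differ only in an ending like _2 or _b are one class to them, and where a whole thing is asked for, a point or a joint stands for the part that bears it (a point fixed in the world has none). Each returns a list of dicts, best first, with "p" (0 to 1); they miss things now and then, are a little off and sometimes report something else, mostly with a low value. They report only what shows in the picture. A call takes as long as a camera call. They do not tell look-alikes from the thing itself.
- r.search_frame(camera, query): "bbox" ([left, top, right, bottom] in pixels, round what is visible of it).
- r.masks_of(camera, query): "region" (420x560 bool, what is visible of it) and "bbox" ([left, top, right, bottom] in pixels, round what is visible of it).
The state is a dict: "clock": time; "q": joint angles; "qd": joint speeds; "joint_torque": joint torques, N m; "tool_pos": TCP position; "eef_rot": TCP orientation; "contact_force": force on the tool from outside, world axes, zero at the start; "moment": the same for the moment, N m; "opening": opening from 0.0 (shut) to 1.0 (fully open); "finger_force": force on a finger pad.
Only numpy, scipy, OpenCV 4.12 (cv2) and the standard library are available. Lean on these libraries where they do the work, as an engineer would, in place of code of your own. Each camera call takes 0.05 s, during which the arm holds its last target. There are 200 camera calls.

## Working session

There is one attempt and no reset: what is moved stays moved. The work goes in short steps, Python scripts to look and compute and a shell command to move; the robot and the scene stay as the last step left them, time stands still between calls to the robot, and variables do not carry over. Pictures are saved under pics/ and viewed, at most 10 in all, crops included, and the job is handed in when it is done.

```bash
ls; mkdir -p pics; cat > h.py <<'E'
import numpy as np, cv2
from plant import r
def snap(c,name):
    im=r.snapshot(c); cv2.imwrite('pics/'+name,im[:,:,::-1]); return im
def ray(ci,uv):
    K=np.array(ci['mtx']);R=np.array(ci['R']);t=np.array(ci['t'])
    p=cv2.undistortPoints(np.array([[uv]],float),K,np.array([ci['k1'],0,0,0.]))[0,0]
    # model: distorted = p(1+k1 r^2) = opencv
    d=R.T@np.array([p[0],p[1],1]); return -R.T@t, d/np.linalg.norm(d)
def onz(ci,uv,z):
    o,d=ray(ci,uv); return o+d*(z-o[2])/d[2]
def tri(l):
    A=0;b=0
    for o,d in l:
        P=np.eye(3)-np.outer(d,d);A=A+P;b=b+P@o
    x=np.linalg.solve(A,b); return x,[np.linalg.norm((np.eye(3)-np.outer(d,d))@(x-o)) for o,d in l]
def proj(ci,X):
    R=np.array(ci['R']);t=np.array(ci['t'])
    return cv2.projectPoints(np.array(X,float).reshape(-1,1,3),cv2.Rodrigues(R)[0],t,np.array(ci['mtx']),np.array([ci['k1'],0,0,0.]))[0][:,0]
E
python3 - <<'E'
from h import *
a=snap('top','top.png');b=snap('side','side.png')
s=r.get_state();print(s['clock'],s['tool_pos'],s['eef_rot'],r.grip_point_offset)
for c in('top','side'):
    ci=r.camera_info(c);print(c,'campos',-np.array(ci['R']).T@ci['t'])
    for q in('carton','flap_near','flap_far','tray','tray_grip','mug','flux_bottle','pliers','spirit_lamp','tape_roll','tin'):
        print(q,[(np.round(d['bbox']).astype(int).tolist(),round(d['p'],2)) for d in r.search_frame(c,q)[:3]])
E
```

```text
pics
0.1 [ 0.14096911 -0.60833103  0.23800514] [ 9.93515058e-01  1.13697719e-01 -1.57403842e-04 -7.96261057e-04] 0.0187
top campos [0.35342293 0.25549855 1.08296681]
carton [([235, 163, 334, 224], 0.64)]
flap_near [([244, 202, 330, 221], 0.91)]
flap_far []
tray [([245, 174, 320, 203], 0.65), ([240, 162, 330, 177], 0.6)]
tray_grip [([248, 179, 322, 200], 0.96), ([125, 185, 150, 204], 0.41)]
mug [([377, 147, 419, 188], 0.74)]
flux_bottle [([134, 157, 159, 171], 0.66)]
pliers [([208, 260, 272, 276], 0.56), ([137, 156, 159, 170], 0.49)]
spirit_lamp [([126, 182, 150, 206], 0.8), ([250, 179, 320, 201], 0.22)]
tape_roll [([399, 195, 439, 236], 0.79)]
tin [([260, 176, 276, 194], 0.61), ([224, 144, 241, 161], 0.58), ([256, 136, 271, 154], 0.55)]
side campos [0.25352076 1.48378946 0.64259651]
carton [([236, 179, 303, 257], 0.57)]
flap_near [([275, 177, 300, 227], 0.83), ([321, 244, 341, 279], 0.43)]
flap_far [([244, 181, 263, 208], 0.72)]
tray [([253, 206, 282, 224], 0.83), ([217, 275, 247, 322], 0.28)]
tray_grip [([252, 206, 278, 224], 0.73)]
mug [([239, 184, 256, 208], 0.69), ([250, 165, 281, 189], 0.64)]
flux_bottle [([192, 260, 206, 305], 0.77)]
pliers [([324, 245, 342, 277], 0.47), ([295, 177, 318, 195], 0.33)]
spirit_lamp [([218, 274, 246, 321], 0.68)]
tape_roll [([293, 182, 320, 199], 0.68), ([241, 177, 261, 216], 0.41)]
tin [([202, 248, 226, 261], 0.59), ([206, 229, 225, 246], 0.58), ([188, 262, 208, 302], 0.54)]
```

```bash
python3 - <<'E'
import cv2,numpy as np
a=cv2.imread('pics/top.png')[120:300,110:450];b=cv2.imread('pics/side.png')[140:330,180:360]
a=cv2.resize(a,(800,424));b=cv2.resize(b,None,fx=3.1,fy=3.1)
cv2.imwrite('pics/a.png',a);cv2.imwrite('pics/b.png',b)
E
```

```text
(no output)
```

View pics/a.png

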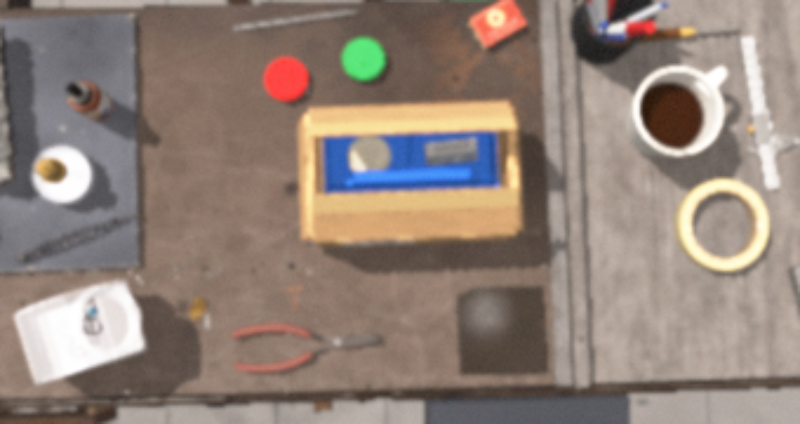

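View pics/b.png

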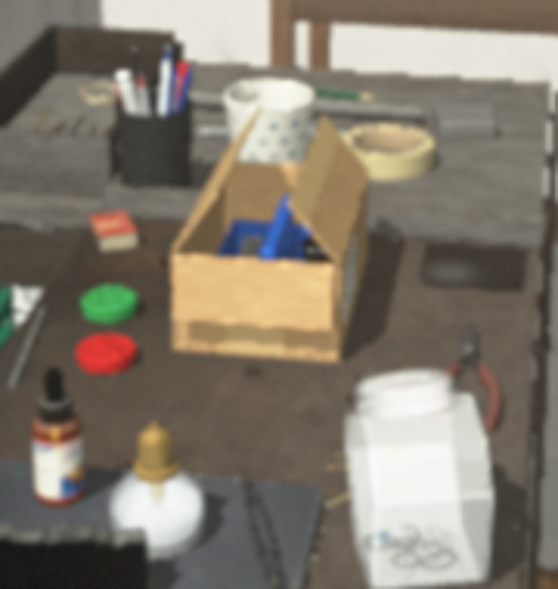

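The top crop shows the carton at about (410,172) with the tray inside. The tin is at (369,154), the grey carton at (451,150) and the bar runs (347,182)–(470,173). Red and green tin look-alikes lie outside the carton at (286,79) and (363,60). The side crop shows both flaps half raised and leaning inward.

I'll measure this, then move the wrist camera over the carton.

```bash
python3 - <<'E'
from h import *
ci=r.camera_info('top');cs=r.camera_info('side')
im=cv2.imread('pics/top.png')
hsv=cv2.cvtColor(im,cv2.COLOR_BGR2HSV)
for y,x in((196,285),(185,285),(197,262),(194,300)):print(im[y,x],hsv[y,x])
m=((im[:,:,0]>190)&(im[:,:,2]<110)).astype(np.uint8);m[:165]=0;m[215:]=0;m[:,:240]=0;m[:,330:]=0
pts=np.argwhere(m)[:,::-1];print(len(pts))
if len(pts)>10:
    P=np.array([onz(ci,p,0.074)[:2] for p in pts]);c=cv2.minAreaRect(P.astype(np.float32));print(c,P.mean(0))
k=800/340
for p in((300,236),(522,240),(520,103),(302,106)):
    uv=(110+p[0]/k,120+p[1]/k);print(p,'z.14',onz(ci,uv,.14)[:2],'z.086',onz(ci,uv,.086)[:2])
# side: near flap peak, far flap peak, carton corners
for n,p,z in(('bot-far-left',(173,345),0),('bot-near',(340,360),0),('top-far',(172,252),.086),('top-near',(337,262),.086)):
    uv=(180+p[0]/3.1,140+p[1]/3.1);print(n,onz(cs,uv,z))
for n,p in(('nearedge +y',(293,193)),('nearedge -y',(325,120)),('faredge',(256,108))):
    uv=(180+p[0]/3.1,140+p[1]/3.1);print(n,onz(cs,uv,.14))
ob=[('mug',.05),('flux_bottle',.05),('pliers',0.01),('spirit_lamp',.04),('tape_roll',.02)]
for q,z in ob:
    d=r.search_frame('top',q)[0]['bbox'];print(q,onz(ci,((d[0]+d[2])/2,(d[1]+d[3])/2),z))
E
```

```text
[230 122  56] [109 193 230]
[176  93  45] [109 190 176]
[223 116  55] [109 192 223]
[250 148  71] [107 183 250]
311
((0.4773811995983124, 0.21096163988113403), (0.15652745962142944, 0.019706621766090393), 88.6550521850586) [0.47725304 0.21903107]
(300, 236) z.14 [0.41190221 0.33014718] z.086 [0.41525109 0.33442201]
(522, 240) z.14 [0.40275731 0.11585032] z.086 [0.40558249 0.10785321]
(520, 103) z.14 [0.53726929 0.1126202 ] z.086 [0.54779745 0.10443812]
(302, 106) z.14 [0.53894938 0.32622052] z.086 [0.54957375 0.33027049]
bot-far-left [0.54642478 0.32180554 0.        ]
bot-near [0.40597199 0.32366426 0.        ]
top-far [0.54474431 0.32308839 0.086     ]
top-near [0.41048912 0.31863759 0.086     ]
nearedge +y [0.44773568 0.31093981 0.14      ]
nearedge -y [0.44725995 0.14155805 0.14      ]
faredge [0.51337554 0.12188089 0.14      ]
mug [ 0.54101718 -0.0720551   0.05      ]
flux_bottle [0.56527505 0.56367132 0.05      ]
pliers [0.29796313 0.33636186 0.01      ]
spirit_lamp [0.49002931 0.58838464 0.04      ]
tape_roll [ 0.41995717 -0.12912769  0.02      ]
```

```bash
python3 -m jog '[{"dx":0.08,"dy":0.08,"dz":0.11,"wz":-0.057},{"dx":0.08,"dy":0.08,"dz":0.11,"wz":-0.057},{"dx":0.11,"dy":0.11,"dz":0.04},{"dx":0.11,"dy":0.11,"dz":0.04},{"dx":0.11,"dy":0.11,"dz":0.04}]'; python3 -m jog '[{"dx":0.11,"dy":0.12},{"dx":0.11,"dy":0.12},{"dx":0.11,"dy":0.12},{"dx":0.08,"dy":0.14},{"dx":0.08,"dy":0.14}]';  python3 -m jog '[{"dx":0.08,"dy":0.14},{"dx":0.08,"dy":0.14},{"dx":0.06,"dy":0.15},{"dx":0.06,"dy":0.15},{"dx":0.06,"dy":0.15}]'
```

```text
invalid input
invalid input
invalid input
```

```bash
python3 -m jog '[{"wx":0,"wy":0,"wz":-0.057,"dx":0.08,"dy":0.08,"dz":0.11,"hand":0},{"wx":0,"wy":0,"wz":-0.057,"dx":0.08,"dy":0.08,"dz":0.11,"hand":0},{"wx":0,"wy":0,"wz":0,"dx":0.11,"dy":0.11,"dz":0.04,"hand":0},{"wx":0,"wy":0,"wz":0,"dx":0.11,"dy":0.11,"dz":0.04,"hand":0},{"wx":0,"wy":0,"wz":0,"dx":0.11,"dy":0.11,"dz":0.04,"hand":0}]'
```

```text
clock: 1.87
tool_pos: [0.2647, -0.4852, 0.3247]
eef_rot: [1.0, -0.0, 0.0, 0.0]
contact_force: [0.3, -0.3, 0.2]
opening: 0.998
finger_force: 0.0
```

```bash
python3 -m jog '[{"wx":0,"wy":0,"wz":0,"dx":0.1,"dy":0.13,"dz":0,"hand":1},{"wx":0,"wy":0,"wz":0,"dx":0.1,"dy":0.13,"dz":0,"hand":1},{"wx":0,"wy":0,"wz":0,"dx":0.1,"dy":0.13,"dz":0,"hand":1},{"wx":0,"wy":0,"wz":0,"dx":0.1,"dy":0.13,"dz":0,"hand":1},{"wx":0,"wy":0,"wz":0,"dx":0.1,"dy":0.13,"dz":0,"hand":1}]' 20
python3 -m jog '[{"wx":0,"wy":0,"wz":0,"dx":0.08,"dy":0.14,"dz":0,"hand":1},{"wx":0,"wy":0,"wz":0,"dx":0.08,"dy":0.14,"dz":0,"hand":1},{"wx":0,"wy":0,"wz":0,"dx":0.08,"dy":0.14,"dz":0,"hand":1},{"wx":0,"wy":0,"wz":0,"dx":0,"dy":0.16,"dz":0,"hand":1},{"wx":0,"wy":0,"wz":0,"dx":0,"dy":0.16,"dz":0,"hand":1}]'
python3 -m jog '[{"wx":0,"wy":0,"wz":0,"dx":0,"dy":0.16,"dz":0,"hand":1},{"wx":0,"wy":0,"wz":0,"dx":0,"dy":0.16,"dz":0,"hand":1},{"wx":0,"wy":0,"wz":0,"dx":0,"dy":0.16,"dz":0,"hand":1},{"wx":0,"wy":0,"wz":0,"dx":0,"dy":0.16,"dz":0,"hand":1},{"wx":0,"wy":0,"wz":0,"dx":0,"dy":0.16,"dz":0,"hand":1}]'
```

```text
clock: 2.28
tool_pos: [0.3896, -0.3222, 0.324]
eef_rot: [1.0, -0.0, 0.0, 0.0]
contact_force: [0.3, -0.7, -1.1]
opening: 0.645
finger_force: 0.0
clock: 2.7
tool_pos: [0.4496, -0.1368, 0.3238]
eef_rot: [1.0, 0.0, 0.001, -0.0]
contact_force: [0.4, -0.3, 0.2]
opening: 0.265
finger_force: 0.0
clock: 3.12
tool_pos: [0.4483, 0.063, 0.324]
eef_rot: [1.0, -0.0, 0.0, 0.0]
contact_force: [0.2, 0.6, -0.2]
opening: 0.006
finger_force: 0.0
```

Now at y=0.063. One wrist picture here, then another over the carton.

```bash
python3 -m jog '[{"wx":0,"wy":0,"wz":0,"dx":0,"dy":0.16,"dz":0,"hand":1},{"wx":0,"wy":0,"wz":0,"dx":0,"dy":0.14,"dz":0,"hand":1},{"wx":0,"wy":0,"wz":0,"dx":0,"dy":0,"dz":0,"hand":1}]'
python3 - <<'E'
from h import *
import json
def view(n):
    ci=r.camera_info('wrist');im=snap('wrist',n+'.png')
    json.dump({k:np.array(v).tolist() for k,v in ci.items()},open(n+'.json','w'))
    print('cam',-np.array(ci['R']).T@ci['t'],np.array(ci['R'])[2])
    for q in('carton','flap_near','flap_far','tray','tray_grip','tin','loupe','rouge_carton'):
        print(q,[(np.round(d['bbox']).astype(int).tolist(),round(d['p'],2)) for d in r.search_frame('wrist',q)[:3]])
view('w1')
E
python3 -m jog '[{"wx":0,"wy":0,"wz":0,"dx":0.1,"dy":0.12,"dz":0,"hand":1},{"wx":0,"wy":0,"wz":0,"dx":0.02,"dy":0.12,"dz":0,"hand":1},{"wx":0,"wy":0,"wz":0,"dx":0,"dy":0.1,"dz":0,"hand":1},{"wx":0,"wy":0,"wz":0,"dx":0,"dy":0,"dz":0,"hand":1}]'
python3 - <<'E'
from h import *
import json
n='w2'
ci=r.camera_info('wrist');im=snap('wrist',n+'.png')
json.dump({k:np.array(v).tolist() for k,v in ci.items()},open(n+'.json','w'))
print('cam',-np.array(ci['R']).T@ci['t'],np.array(ci['R'])[2])
for q in('carton','flap_near','flap_far','tray','tray_grip','tin','loupe','rouge_carton'):
    print(q,[(np.round(d['bbox']).astype(int).tolist(),round(d['p'],2)) for d in r.search_frame('wrist',q)[:3]])
cv2.imwrite('pics/w12.png',np.vstack([cv2.imread('pics/w1.png')[:300],cv2.imread('pics/w2.png')[:300]]))
E
```

```text
clock: 3.37
tool_pos: [0.4481, 0.1451, 0.3243]
eef_rot: [1.0, 0.006, 0.001, -0.003]
contact_force: [-0.2, 0.7, 0.0]
opening: 0.003
finger_force: 0.0
cam [0.52396624 0.14482638 0.47058732] [-0.29195549  0.0017433  -0.95643032]
carton [([107, 86, 322, 211], 0.87), ([109, 247, 212, 280], 0.39)]
flap_near [([115, 181, 318, 209], 0.74), ([243, 125, 288, 137], 0.48)]
flap_far [([104, 87, 316, 127], 0.76)]
tray [([152, 124, 303, 184], 0.79)]
tray_grip [([156, 124, 304, 184], 0.7)]
tin [([170, 15, 210, 57], 0.94), ([107, 36, 148, 72], 0.77), ([177, 126, 216, 145], 0.55)]
loupe [([254, 157, 283, 182], 0.97), ([116, 181, 314, 212], 0.73)]
rouge_carton [([242, 126, 286, 135], 0.76), ([257, 154, 285, 180], 0.47)]
clock: 4.15
tool_pos: [0.4783, 0.227, 0.3237]
eef_rot: [1.0, 0.003, 0.0, -0.002]
contact_force: [-0.5, 0.1, -0.0]
opening: 0.005
finger_force: 0.0
cam [0.55443068 0.22646159 0.46991848] [-0.29335386  0.00247619 -0.95600072]
carton [([191, 114, 397, 233], 0.95)]
flap_near [([194, 211, 394, 233], 0.78)]
flap_far [([189, 117, 398, 155], 0.67)]
tray [([218, 157, 364, 212], 0.87), ([192, 115, 400, 159], 0.34)]
tray_grip [([224, 155, 365, 214], 0.93)]
tin [([235, 41, 274, 81], 0.86), ([171, 58, 208, 95], 0.63)]
loupe [([319, 182, 345, 205], 0.78)]
rouge_carton [([491, 177, 557, 246], 0.32)]
```

View pics/w12.png

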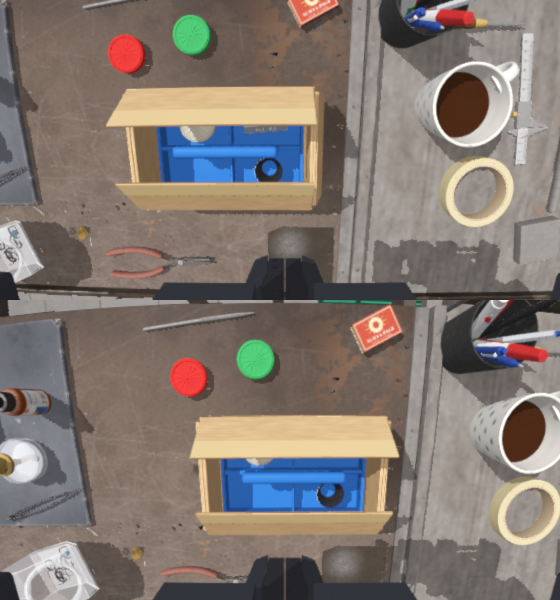

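The lower wrist view shows the bar from (243,178) to (343,179), with the loupe at (330,194). The near flap's free edge is at row ~213 and the far one's at row ~158. The red tin (189,78) and green tin (255,60) are outside the carton and stay untouched, and the real tin is half hidden at (258,160).

```bash
python3 - <<'E'
from h import *
import json
c1,c2=[json.load(open(f'w{i}.json')) for i in(1,2)];ct=r.camera_info('top')
for n in (1,2):
    im=cv2.imread(f'pics/w{n}.png').astype(int)
    m=((im[:,:,0]>195)&(im[:,:,2]<120)).astype(np.uint8);m[:120]=0;m[215:]=0
    N,l,s,c=cv2.connectedComponentsWithStats(m);print(n,[(s[i].tolist()) for i in range(1,N) if s[i][4]>60])
for nm,a,b in(('barL',(172,152),(243,178)),('barR',(276,152),(343,179)),('nearL',(117,184),(200,214)),('nearR',(315,183),(391,212)),('farL',(107,125),(190,157)),('farR',(316,125),(398,158))):
    x,e=tri([ray(c1,a),ray(c2,b)]);print(nm,x.round(4),np.round(e,4), 'onz75',onz(c2,b,.076)[:2].round(4) if 'bar' in nm else onz(c2,b,.141).round(4))
E
```

```text
1 [[173, 147, 103, 10, 1024], [293, 154, 10, 28, 167], [193, 158, 40, 24, 723], [244, 168, 14, 14, 153]]
2 [[240, 170, 105, 41, 1899], [359, 177, 5, 34, 107], [302, 190, 22, 18, 280], [347, 190, 10, 17, 116]]
barL [0.4769 0.2762 0.0814] [0.0003 0.0003] onz75 [0.4762 0.2767]
barR [0.4752 0.1567 0.0685] [0.0009 0.0009] onz75 [0.4759 0.1583]
nearL [0.4535 0.3118 0.1487] [0.0004 0.0004] onz75 [0.4514 0.3137 0.141 ]
nearR [0.4521 0.1145 0.1299] [0.0003 0.0003] onz75 [0.4552 0.1183 0.141 ]
farL [0.5098 0.3202 0.1394] [0.0003 0.0003] onz75 [0.5097 0.3199 0.141 ]
farR [0.5107 0.1167 0.1415] [0.0002 0.0002] onz75 [0.5104 0.1166 0.141 ]
```

```bash
python3 -m jog '[{"wx":0,"wy":0,"wz":0,"dx":0.012,"dy":-0.04,"dz":-0.11,"hand":1},{"wx":0,"wy":0,"wz":0,"dx":0,"dy":0,"dz":-0.16,"hand":1},{"wx":0,"wy":0,"wz":0,"dx":0,"dy":0,"dz":-0.16,"hand":1},{"wx":0,"wy":0,"wz":0,"dx":0,"dy":0,"dz":-0.16,"hand":1},{"wx":0,"wy":0,"wz":0,"dx":0,"dy":0,"dz":0,"hand":1}]'
python3 -m jog '[{"wx":0,"wy":0,"wz":0,"dx":0,"dy":0,"dz":-0.1,"hand":1},{"wx":0,"wy":0,"wz":0,"dx":0,"dy":0,"dz":-0.12,"hand":1},{"wx":0,"wy":0,"wz":0,"dx":0,"dy":0,"dz":0,"hand":1}]'
```

```text
clock: 5.02
tool_pos: [0.4775, 0.2084, 0.1702]
eef_rot: [1.0, -0.0, -0.006, 0.003]
contact_force: [-0.1, -0.5, 0.9]
opening: 0.004
finger_force: 0.0
clock: 5.27
tool_pos: [0.4802, 0.2101, 0.1192]
eef_rot: [1.0, -0.0, -0.002, 0.001]
contact_force: [0.3, -0.5, 0.7]
opening: 0.002
finger_force: 0.0
```

```bash
python3 -m jog '[{"wx":0,"wy":0,"wz":0,"dx":-0.08,"dy":0,"dz":0,"hand":1},{"wx":0,"wy":0,"wz":0,"dx":-0.08,"dy":0,"dz":0,"hand":1},{"wx":0,"wy":0,"wz":0,"dx":-0.08,"dy":0,"dz":0,"hand":1},{"wx":0,"wy":0,"wz":0,"dx":-0.08,"dy":0,"dz":0,"hand":1},{"wx":0,"wy":0,"wz":0,"dx":-0.08,"dy":0,"dz":0,"hand":1}]'
```

```text
clock: 5.68
tool_pos: [0.3826, 0.2119, 0.1238]
eef_rot: [1.0, -0.0, 0.002, -0.001]
contact_force: [0.3, 0.6, 0.5]
opening: 0.004
finger_force: 0.1
```

```bash
python3 -m jog '[{"wx":0,"wy":0,"wz":0,"dx":-0.05,"dy":0,"dz":-0.02,"hand":1},{"wx":0,"wy":0,"wz":0,"dx":-0.03,"dy":0,"dz":-0.06,"hand":1},{"wx":0,"wy":0,"wz":0,"dx":0,"dy":0,"dz":-0.03,"hand":1},{"wx":0,"wy":0,"wz":0,"dx":0,"dy":0,"dz":0,"hand":1}]'
python3 - <<'E'
from h import *
snap('side','s2.png');i=cv2.imread('pics/s2.png')[100:330,160:380];cv2.imwrite('pics/s2c.png',cv2.resize(i,None,fx=2.5,fy=2.5))
E
```

```text
clock: 6.02
tool_pos: [0.3625, 0.2117, 0.0943]
eef_rot: [1.0, 0.0, 0.001, -0.0]
contact_force: [-0.1, 0.0, -0.5]
opening: 0.004
finger_force: 0.0
```

View pics/s2c.png

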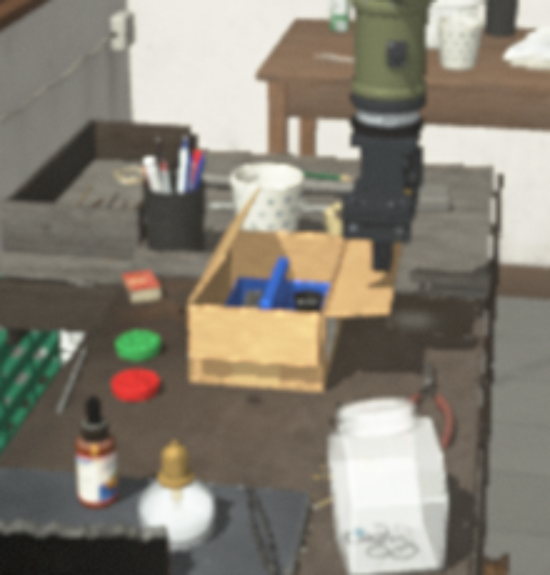

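The near flap now lies nearly level outward (crop ~(365,280)). Next I'll sweep across to the far flap.

```bash
python3 -m jog '[{"wx":0,"wy":0,"wz":0,"dx":0,"dy":0,"dz":0.1,"hand":1},{"wx":0,"wy":0,"wz":0,"dx":0.12,"dy":0,"dz":0,"hand":1},{"wx":0,"wy":0,"wz":0,"dx":0.12,"dy":0,"dz":0,"hand":1},{"wx":0,"wy":0,"wz":0,"dx":0.12,"dy":0,"dz":0,"hand":1},{"wx":0,"wy":0,"wz":0,"dx":0.12,"dy":0.02,"dz":0,"hand":1}]'
python3 -m jog '[{"wx":0,"wy":0,"wz":0,"dx":0.08,"dy":0,"dz":0,"hand":1},{"wx":0,"wy":0,"wz":0,"dx":0.08,"dy":0,"dz":0,"hand":1},{"wx":0,"wy":0,"wz":0,"dx":0.08,"dy":0,"dz":0,"hand":1},{"wx":0,"wy":0,"wz":0,"dx":0.08,"dy":0,"dz":0,"hand":1},{"wx":0,"wy":0,"wz":0,"dx":0.06,"dy":0,"dz":0,"hand":1}]'
```

```text
clock: 6.48
tool_pos: [0.4846, 0.2145, 0.1207]
eef_rot: [1.0, -0.002, 0.001, 0.0]
contact_force: [0.6, 0.0, -0.4]
opening: 0.007
finger_force: 0.0
clock: 6.9
tool_pos: [0.5797, 0.2151, 0.1205]
eef_rot: [1.0, -0.001, 0.001, -0.0]
contact_force: [0.6, 0.6, -0.0]
opening: 0.005
finger_force: 0.1
```

```bash
python3 -m jog '[{"wx":0,"wy":0,"wz":0,"dx":0.03,"dy":0,"dz":-0.04,"hand":1},{"wx":0,"wy":0,"wz":0,"dx":0.01,"dy":0,"dz":-0.06,"hand":1},{"wx":0,"wy":0,"wz":0,"dx":0,"dy":0,"dz":0,"hand":1},{"wx":0,"wy":0,"wz":0,"dx":-0.02,"dy":0,"dz":0.14,"hand":0.4},{"wx":0,"wy":0,"wz":0,"dx":-0.06,"dy":0,"dz":0.14,"hand":0.4}]'
python3 -m jog '[{"wx":0,"wy":0,"wz":0,"dx":-0.08,"dy":0,"dz":0.12,"hand":0.4},{"wx":0,"wy":0,"wz":0,"dx":-0.1,"dy":0,"dz":0.12,"hand":0.4},{"wx":0,"wy":0,"wz":0,"dx":-0.12,"dy":0,"dz":0.1,"hand":0.4},{"wx":0,"wy":0,"wz":0,"dx":-0.06,"dy":0,"dz":0,"hand":0.4}]'
python3 - <<'E'
from h import *
print(np.round(r.get_state()['q'],2))
E
```

```text
clock: 7.32
tool_pos: [0.565, 0.2149, 0.1615]
eef_rot: [1.0, -0.0, -0.003, 0.001]
contact_force: [1.5, 0.8, 1.6]
opening: 0.13
finger_force: 0.0
clock: 7.65
tool_pos: [0.474, 0.2175, 0.2527]
eef_rot: [1.0, 0.001, 0.002, -0.001]
contact_force: [0.1, 0.8, -0.0]
opening: 0.433
finger_force: 0.0
[-0.36  0.54 -0.25  1.86  0.18  0.76 -2.28]
```

```bash
python3 -m jog '[{"wx":0,"wy":0,"wz":0.06,"dx":0,"dy":0,"dz":0.05,"hand":0.5},{"wx":0,"wy":0,"wz":0.06,"dx":0,"dy":0,"dz":0.05,"hand":0.5},{"wx":0,"wy":0,"wz":0.06,"dx":0,"dy":0,"dz":0,"hand":0.5},{"wx":0,"wy":0,"wz":0.06,"dx":0,"dy":0,"dz":0,"hand":0.5},{"wx":0,"wy":0,"wz":0.06,"dx":0,"dy":0,"dz":0,"hand":0.5}]'
python3 -m jog '[{"wx":0,"wy":0,"wz":0.06,"dx":0,"dy":0,"dz":0,"hand":0.5},{"wx":0,"wy":0,"wz":0.06,"dx":0,"dy":0,"dz":0,"hand":0.5},{"wx":0,"wy":0,"wz":0.06,"dx":0,"dy":0,"dz":0,"hand":0.5},{"wx":0,"wy":0,"wz":0.06,"dx":0,"dy":0,"dz":0,"hand":0.5},{"wx":0,"wy":0,"wz":0.06,"dx":0,"dy":0,"dz":0,"hand":0.5}]'
python3 -m jog '[{"wx":0,"wy":0,"wz":0.06,"dx":0,"dy":0,"dz":0,"hand":0.5},{"wx":0,"wy":0,"wz":0.06,"dx":0,"dy":0,"dz":0,"hand":0.5},{"wx":0,"wy":0,"wz":0.06,"dx":0,"dy":0,"dz":0,"hand":0.5},{"wx":0,"wy":0,"wz":0.005,"dx":0,"dy":0,"dz":0,"hand":0.5},{"wx":0,"wy":0,"wz":0,"dx":0,"dy":0,"dz":0,"hand":0.5}]'
python3 - <<'E'
from h import *
import json
ci=r.camera_info('wrist');im=snap('wrist','w3.png')
json.dump({k:np.array(v).tolist() for k,v in ci.items()},open('w3.json','w'))
s=r.get_state();print(s['tool_pos'],s['eef_rot'],np.round(s['q'],2))
E
```

```text
clock: 8.07
tool_pos: [0.475, 0.2158, 0.2736]
eef_rot: [0.954, 0.299, -0.001, 0.0]
contact_force: [-0.8, 0.1, -0.4]
opening: 0.5
finger_force: 0.0
clock: 8.48
tool_pos: [0.475, 0.2157, 0.2732]
eef_rot: [0.823, 0.568, -0.001, 0.0]
contact_force: [-0.3, -0.2, -0.3]
opening: 0.499
finger_force: 0.0
clock: 8.9
tool_pos: [0.4756, 0.2158, 0.2733]
eef_rot: [0.708, 0.706, -0.001, -0.0]
contact_force: [0.2, -0.8, 1.0]
opening: 0.5
finger_force: 0.0
[0.47583759 0.21586438 0.27339303] [ 7.08285088e-01  7.05926169e-01 -6.77389234e-04 -1.38960178e-04] [-0.08  0.58 -0.71  1.81  0.47  0.92 -1.  ]
```

View pics/w3.png

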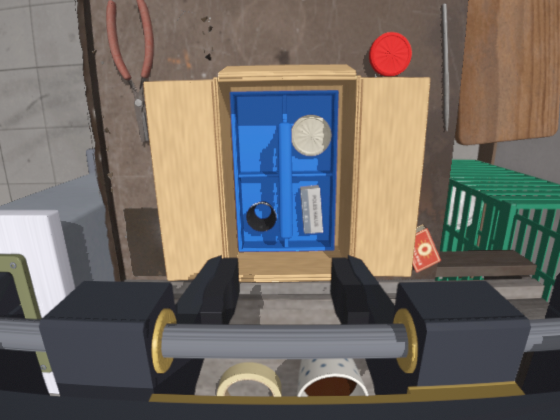

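Both flaps lie well back. The tin (310,135), grey carton (312,208), loupe (262,215) and bar (286,123)–(286,238) are all clear. Refining the bar's pose.

```bash
python3 - <<'E'
from h import *
import json
c=json.load(open('w3.json'));c2=json.load(open('w2.json'))
im=cv2.imread('pics/w3.png').astype(int)
for row in (130,150,170,190,210,230):print(row,im[row,270:302,0].tolist())
for uv in((285,123),(286,238)):print(onz(c,uv,.076))
for nm,a,b in(('L',(243,178),(285,123)),('R',(343,179),(286,238))):print(nm,tri([ray(c2,a),ray(c,b)]))
for uv in((148,84),(160,283),(427,80),(410,276)):print('flap edge',onz(c,uv,.09))
E
```

```text
130 [218, 217, 217, 217, 211, 169, 154, 144, 152, 179, 196, 209, 213, 214, 215, 217, 218, 219, 215, 209, 197, 160, 159, 163, 170, 168, 169, 169, 171, 174, 181, 184]
150 [154, 154, 155, 171, 212, 209, 163, 151, 144, 174, 190, 204, 212, 214, 215, 217, 217, 218, 216, 210, 200, 174, 156, 154, 153, 150, 141, 143, 149, 156, 163, 180]
170 [152, 153, 169, 209, 212, 207, 182, 153, 144, 163, 184, 200, 211, 213, 215, 216, 217, 217, 217, 212, 203, 188, 192, 205, 206, 206, 206, 206, 206, 206, 207, 207]
190 [153, 154, 167, 202, 214, 215, 207, 162, 149, 143, 178, 194, 208, 212, 213, 215, 215, 216, 216, 212, 205, 197, 203, 214, 215, 216, 215, 207, 162, 147, 125, 145]
210 [140, 60, 35, 85, 155, 182, 203, 162, 150, 145, 171, 188, 202, 212, 213, 214, 215, 216, 216, 212, 207, 199, 194, 213, 214, 205, 162, 153, 153, 153, 152, 147]
230 [150, 151, 152, 152, 152, 152, 152, 151, 150, 143, 156, 182, 198, 209, 211, 212, 213, 214, 214, 212, 207, 201, 188, 211, 214, 214, 213, 203, 160, 152, 152, 152]
[0.47630853 0.27829785 0.076     ]
[0.47722604 0.1568627  0.076     ]
L (array([0.47589652, 0.27766638, 0.07256056]), [np.float64(0.0006469888853544267), np.float64(0.0006469888853542997)])
R (array([0.47722044, 0.15947272, 0.0825984 ]), [np.float64(2.426165803696724e-05), np.float64(2.4261658037050465e-05)])
flap edge [0.34836676 0.31603776 0.09      ]
flap edge [0.337718   0.10877043 0.09      ]
flap edge [0.60876732 0.31926652 0.09      ]
flap edge [0.61330326 0.11703093 0.09      ]
```

```bash
python3 -m jog '[{"wx":0,"wy":0,"wz":0,"dx":0.004,"dy":0.008,"dz":-0.15,"hand":0.5},{"wx":0,"wy":0,"wz":0,"dx":0,"dy":0,"dz":-0.15,"hand":0.5},{"wx":0,"wy":0,"wz":0,"dx":0,"dy":0,"dz":-0.15,"hand":0.5},{"wx":0,"wy":0,"wz":0,"dx":0,"dy":0,"dz":-0.15,"hand":0.5},{"wx":0,"wy":0,"wz":0,"dx":0,"dy":0,"dz":0,"hand":0.5}]'
python3 -m jog '[{"wx":0,"wy":0,"wz":0,"dx":0,"dy":0,"dz":-0.08,"hand":0.5},{"wx":0,"wy":0,"wz":0,"dx":0,"dy":0,"dz":-0.08,"hand":0.5},{"wx":0,"wy":0,"wz":0,"dx":0,"dy":0,"dz":-0.06,"hand":0.5},{"wx":0,"wy":0,"wz":0,"dx":0,"dy":0,"dz":-0.06,"hand":0.5},{"wx":0,"wy":0,"wz":0,"dx":0,"dy":0,"dz":0,"hand":0.5}]'
```

```text
clock: 9.37
tool_pos: [0.4739, 0.2155, 0.1183]
eef_rot: [0.708, 0.706, -0.006, -0.001]
contact_force: [0.1, -0.3, 0.3]
opening: 0.502
finger_force: 0.0
clock: 9.78
tool_pos: [0.4774, 0.218, 0.0534]
eef_rot: [0.708, 0.706, -0.001, 0.0]
contact_force: [0.0, 0.2, 0.3]
opening: 0.499
finger_force: 0.0
```

```bash
python3 -m jog '[{"wx":0,"wy":0,"wz":0,"dx":0,"dy":0,"dz":-0.012,"hand":0.6},{"wx":0,"wy":0,"wz":0,"dx":0,"dy":0,"dz":0,"hand":0.7},{"wx":0,"wy":0,"wz":0,"dx":0,"dy":0,"dz":0,"hand":1},{"wx":0,"wy":0,"wz":0,"dx":0,"dy":0,"dz":0,"hand":1},{"wx":0,"wy":0,"wz":0,"dx":0,"dy":0,"dz":0,"hand":1}]' 45
python3 -m jog '[{"wx":0,"wy":0,"wz":0,"dx":0,"dy":0,"dz":0,"hand":1},{"wx":0,"wy":0,"wz":0,"dx":0,"dy":0,"dz":0,"hand":1},{"wx":0,"wy":0,"wz":0,"dx":0,"dy":0,"dz":0,"hand":1}]' 45
```

```text
clock: 10.2
tool_pos: [0.4774, 0.2183, 0.0516]
eef_rot: [0.707, 0.707, 0.0, -0.0]
contact_force: [-1.9, -0.7, 6.7]
opening: 0.152
finger_force: 45.1
clock: 10.45
tool_pos: [0.4774, 0.2183, 0.0516]
eef_rot: [0.707, 0.707, 0.0, 0.0]
contact_force: [-2.4, -0.4, 6.4]
opening: 0.152
finger_force: 45.0
```

```bash
python3 -m jog '[{"wx":0,"wy":0,"wz":0,"dx":0,"dy":0,"dz":0.02,"hand":1},{"wx":0,"wy":0,"wz":0,"dx":0,"dy":0,"dz":0.03,"hand":1},{"wx":0,"wy":0,"wz":0,"dx":0,"dy":0,"dz":0.04,"hand":1},{"wx":0,"wy":0,"wz":0,"dx":0,"dy":0,"dz":0.04,"hand":1},{"wx":0,"wy":0,"wz":0,"dx":0,"dy":0,"dz":0.03,"hand":1}]'
python3 -m jog '[{"wx":0,"wy":0,"wz":0,"dx":0,"dy":0,"dz":0.05,"hand":1},{"wx":0,"wy":0,"wz":0,"dx":0,"dy":0,"dz":0.05,"hand":1},{"wx":0,"wy":0,"wz":0,"dx":0,"dy":0,"dz":0.05,"hand":1},{"wx":0,"wy":0,"wz":0,"dx":0,"dy":0,"dz":0.05,"hand":1},{"wx":0,"wy":0,"wz":0,"dx":0,"dy":0,"dz":0.05,"hand":1}]'
python3 -m jog '[{"wx":0,"wy":0,"wz":0,"dx":0,"dy":0,"dz":0.05,"hand":1},{"wx":0,"wy":0,"wz":0,"dx":0,"dy":0,"dz":0.05,"hand":1},{"wx":0,"wy":0,"wz":0,"dx":0,"dy":0,"dz":0.05,"hand":1},{"wx":0,"wy":0,"wz":0,"dx":0,"dy":0,"dz":0.05,"hand":1},{"wx":0,"wy":0,"wz":0,"dx":0,"dy":0,"dz":0.03,"hand":1}]'
python3 -m jog '[{"wx":0,"wy":0,"wz":0,"dx":0,"dy":0,"dz":0.02,"hand":1},{"wx":0,"wy":0,"wz":0,"dx":0,"dy":0,"dz":0.01,"hand":1},{"wx":0,"wy":0,"wz":0,"dx":0,"dy":0,"dz":0,"hand":1},{"wx":0,"wy":0,"wz":0,"dx":0,"dy":0,"dz":0,"hand":1},{"wx":0,"wy":0,"wz":0,"dx":0,"dy":0,"dz":0,"hand":1}]'
python3 - <<'E'
from h import *
a=snap('side','s4.png')[100:330,160:380,::-1];b=snap('wrist','w4.png')[:,:,::-1]
a=cv2.resize(a,(401,420));b=b[:,140:440]
cv2.imwrite('pics/f.png',np.hstack([a,b]))
E
```

```text
clock: 10.87
tool_pos: [0.478, 0.2182, 0.0921]
eef_rot: [0.708, 0.707, 0.001, 0.0]
contact_force: [-0.0, 0.5, -4.0]
opening: 0.149
finger_force: 45.0
clock: 11.28
tool_pos: [0.4776, 0.2179, 0.1545]
eef_rot: [0.708, 0.707, 0.0, 0.0]
contact_force: [-0.3, -0.3, -3.8]
opening: 0.151
finger_force: 45.0
clock: 11.7
tool_pos: [0.4778, 0.2182, 0.2125]
eef_rot: [0.707, 0.707, 0.001, 0.0]
contact_force: [0.2, -0.2, -4.0]
opening: 0.15
finger_force: 45.0
clock: 12.12
tool_pos: [0.4773, 0.2178, 0.2176]
eef_rot: [0.707, 0.707, -0.001, -0.0]
contact_force: [0.3, 0.4, -5.1]
opening: 0.156
finger_force: 45.0
```

View pics/f.png

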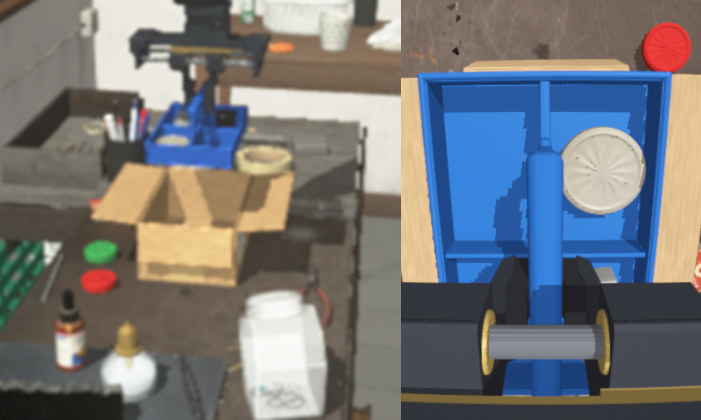

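The tray hangs level and well clear of the carton, with both flaps folded back near level. The tin is in its bin and the grey carton shows at (605,273), and the wrist load of about 4–5 N fits the loaded tray. I'll let it settle and hand in.

```bash
python3 -m jog '[{"wx":0,"wy":0,"wz":0,"dx":0,"dy":0,"dz":0,"hand":1},{"wx":0,"wy":0,"wz":0,"dx":0,"dy":0,"dz":0,"hand":1},{"wx":0,"wy":0,"wz":0,"dx":0,"dy":0,"dz":0,"hand":1},{"wx":0,"wy":0,"wz":0,"dx":0,"dy":0,"dz":0,"hand":1},{"wx":0,"wy":0,"wz":0,"dx":0,"dy":0,"dz":0,"hand":1}]' && python3 -c "
from plant import r
print(r.finish_job())"
```

```text
clock: 12.63
tool_pos: [0.4776, 0.2181, 0.2182]
eef_rot: [0.707, 0.707, -0.0, 0.0]
contact_force: [-0.4, 0.3, -3.0]
opening: 0.15
finger_force: 45.0
the job is handed in; nothing more can be done
None
```

I handed the job in at 12.6 s with both flaps folded back near level and the tray held still and level, its underside about 8 cm above the carton's top edges. The last pictures show the tin and grey carton in the tray; the loupe was hidden from view, the bystanders looked undisturbed but I did not measure them, and no verdict came back.

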